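# Open the purge-gas valve with its lift-off tee handle

## Robot

A 6-joint arm with a two-finger parallel gripper is mounted at the origin on the work surface. World frame = base frame: x ahead of the robot, y to its left, z up, the work surface at z = 0. Lengths are in m, angles in rad, forces in N, time in s.
With the tool pointing down it reaches from about 0.375 to 0.9 m from the base axis. Payload 3.1 kg.
Tool frame: the origin (TCP) lies at the very end of the fingers, on their centre line; the grasp point (between the pads) lies 19 mm behind it; x points along the fingers, y is the direction in which the jaws open and shut, and the axes are right-handed (so a half turn about x gives the same grasp; the last joint's range is limited). The gripper opens to 85 mm and grips with 20 to 120 N. Pads are 22 mm wide; open, the fingers measure 114 mm over their backs; the gripper's body (76 mm by 85 mm) begins 54 mm behind the grasp point. The pads swing forward as they close: fully open they stand 13 mm farther back than shut.
Start: joints at [-1.389, 0.527, 1.433, -0, 1.181, -0.178], TCP at [0.22, -0.585, 0.231] pointing down, gripper open.
Joint ranges: [-3.08, 3.08], [-0.75, 2.2], [0.22, 2.44], [-1.43, 4.57], [0, 2.65], [-2.85, 2.85]. Speed limits (rad/s): [2.79, 2.79, 3.14, 3.14, 3.14, 3.14].

## Interface

Orientations are given as a unit quaternion [x, y, z, w].
In Python, from station import sense, snapshot, camera_model, sign_off gives the robot as it stands.
- The arm moves only by the tool step_arm, never from a script. Its argument "increments" is one flat list of numbers, 5 for each row, row after row: the shift along the tool's x, y, z in units of 60 mm (1.0 is 60 mm), then the turn about the tool's x in units of 5 degrees (1.0 is 5 degrees), then the closure, from 0 (fully open) to 1 (shut). A call has exactly 5 rows; each row is the pose to reach, as a shift and turn from the pose measured when the call began, along the tool's axes at that moment; what a row does not reach only later rows make up. A row lasts 1/8 s, in which the tool goes at most 62.5 mm and 10.7 degrees, less where a joint would pass 70% of its speed; a pose out of reach is approached as far as the arm can. A call with a gripper value outside its range is refused whole. The fingers move at their own pace and stop on an object; "grip_force" is the grip in N (left out, the last holds). Time passes only in rows, so rows that repeat a pose let the fingers close, or fill a call up. It gives the time, the measured TCP pose, the force and the opening at its end, in the units of the state.
- sense(): the state, without advancing time (a new reading comes with each control period).
- snapshot(name): name is "scene" or "side" or "wrist"; returns the picture (400x640x3 uint8, blue, green, red); there is no depth.
- camera_model(name): a dict with "vertical_fov" (degrees; the focal length in pixels is half the picture's height over the tangent of half this angle, whatever the lens; pixels are square), "cx", "cy" (the principal point, pixels), "R" (3x3) and "t" (3): a world point X has camera coordinates R X + t. Camera axes: x right, y down, z forward; pixel columns grow to the right and rows downward; lengths in m; the calibration is good to about 2 mm. A picture is of the moment at which its call begins: read the wrist's pose just before it. camera_model takes no time and is no camera call; for the wrist camera it gives the pose at the moment of the call.
- sign_off(): hands the job in, once; it reports no verdict.
The state is a dict: "t": time; "q": joint angles; "qd": joint speeds; "tau": joint torques, N m; "tcp_pos": TCP position; "tool_rot": TCP orientation; "force": force on the tool from outside, world axes, zero at the start; "ft_torque": the same for the moment, N m; "finger_gap": opening from 0.0 (shut) to 1.0 (fully open).
Only numpy, scipy, OpenCV 4.12 (cv2) and the standard library are available. Lean on these libraries where they do the work, as an engineer would, in place of code of your own. Each camera call takes 0.05 s, during which the arm holds its last target. There are 200 camera calls.

## Task

The spectrophotometer's purge-gas valve on the bench stands nearly shut and its lift-off tee handle is lying nearby: pick the handle up and fit its square bore over the valve's square spindle, pushed fully home, with its arms lying along the orange pointer so that it shows truly which way the valve stands. Then use the handle to turn the valve anticlockwise (seen from above) until it is fully open, with the arms in line with the pipe, and let go, leaving the handle seated on the valve. Leave the other things on the bench where they are.

Things in the scene. Friction and masses are not known exactly. Their poses are not given: they have to be found in the camera images.
- handle_mid (a point): a point in the lift-off tee handle (see handle), on the axis of its aluminium boss, 24 mm above its underside and 16 mm below its top: a good height to grip. The boss is pinched across y, on its flat side faces 26 mm apart, between the arms, which stick out along +x and -x. z is up; the two ends are alike.
- handle_foot (a point): the centre of the handle's underside, in the middle of the mouth of its square bore, 24 mm below handle_mid; same axes. The blind bore is 15.2 mm square, its sides parallel to the boss's sides, and 20 mm deep.
- spindle_seat (a point): the foot of the valve's square steel spindle, on its axis, on the top face of the orange pointer plate, 115 mm above the bench: handle_foot lies here when the handle is fully home. x (either way) points along the pointer, z up. The plate is 72 mm long, 18 mm wide (11 mm at its ends), 3 mm thick and turns with the spindle. The pipe's top is 31 mm below it.
- spindle_top (a point): the top of the spindle, on its axis, 18 mm above spindle_seat; same axes. The spindle is 14 mm square, its sides parallel and square to the pointer; its uppermost 3.5 mm taper to 10.5 mm. The handle would go on in four quarter-turn positions; only the two with its arms along the pointer are right. Play in the bore: about 0.6 mm each way and 0.09 rad.
- pipe_mid (a point): the middle of the ball valve, on the axis of its steel pipe, 70 mm above the bench, straight below the spindle. y points along the pipe (27 mm thick, valve flanges 50 mm square, elbows down to bench flanges 160 mm either side), x level across it, z up. A pressure gauge, 64 mm across, dial up, top 136 mm above the bench, stands 105 mm towards -y. All is bolted down.
- spindle (a joint): how far the valve is open, in rad: 0 is shut (pointer across the pipe, along pipe_mid's x), 1.571 is fully open (pointer along the pipe, against a stop); it grows turning anticlockwise seen from above. It has a steady drag of about 0.15 N m and stays where it is left.
- handwheel: red bystander handwheel from another valve, 82 mm across, 22 mm high, round bore: not for this spindle; origin at the underside's centre
- beaker: bystander glass beaker, 68 mm across, 90 mm high; origin at the underside's centre
- spanner: bystander open-ended spanner, 160 mm long, lying flat; origin at its middle
- vial_a: bystander glass vial with a blue cap, 23 mm across, 63 mm high; origin at the underside's centre
- vial_b: a second such bystander vial
- wash_bottle: bystander white wash bottle, 70 mm across, 205 mm high with its blue cap and bent spout; origin at the underside's centre
- cuvette_box: bystander cuvette box, dark grey with a clear lid, 62 x 112 x 46 mm; origin at the underside's centre
- handle: the lift-off tee handle, standing on the bench, bore down: a plain aluminium boss, 26 x 26 mm and 40 mm high, with two yellow arms along its +x and -x (116 mm tip to tip, each 13 mm wide and 14 mm deep, their middle 31 mm above the underside). Origin at the centre of its underside (handle_foot). About 0.16 kg.
Things that resemble listed ones, but are neither listed nor needed, are in the scene too. What is meant by the handle is not green or purple, and is the larger of those in its own colour.

How it is judged:
On the way, in this order (a step that is already met when the one before it is completed fails the run):
1. the handle is fully home on the square spindle with its arms along the orange pointer, the valve not yet turned open (horizontal distance between handle_foot and spindle_seat below 0.003 m and z of handle_foot in the frame of spindle_seat below 0.003 m and angle between the z axis of handle_foot and the z axis of spindle_seat, either way round below 0.08 rad and angle between the x axis of handle_foot and the x axis of spindle_seat, either way round below 0.15 rad and value of joint spindle below 0.95 rad), for 0.2 s.
2. the handle, still on the spindle, has turned the valve fully open (horizontal distance between handle_foot and spindle_seat below 0.003 m and z of handle_foot in the frame of spindle_seat below 0.003 m and angle between the z axis of handle_foot and the z axis of spindle_seat, either way round below 0.08 rad and angle between the x axis of handle_foot and the x axis of spindle_seat, either way round below 0.15 rad and value of joint spindle above 1.46 rad), for 0.2 s.
At the end, for the whole second after the job is handed in: Valve fully open (spindle over 1.46 rad); handle fully home on it (within 3 mm in height and centring, upright), arms along the pointer within 0.15 rad and along the pipe within 0.2 rad, at rest, released; no bystander more than 40 mm from where it stood (all of step 2 and angle between the x axis of handle_foot and the y axis of pipe_mid, either way round below 0.2 rad and linear speed of handle below 0.02 m/s and angular speed of handle below 0.1 rad/s and not (distance of any of handwheel, beaker, spanner, vial_a, vial_b, wash_bottle, cuvette_box from where it was at the start of the episode above 0.04 m)); the robot touches nothing.
It fails at once if another thing on the bench is shifted by more than 40 mm (distance of any of handwheel, beaker, spanner, vial_a, vial_b, wash_bottle, cuvette_box from where it was at the start of the episode above 0.04 m).
It fails at once if a vial, the beaker or the wash bottle is knocked over (angle between any of vial_a, vial_b, beaker, wash_bottle's own z axis and vertical above 0.5 rad).
It also fails if it takes over 51 s, if anything falls off the work surface, if the arm or the gripper's body presses on something with over 40 N, if the wrist force passes 120 N, or if a joint passes its speed limit or range.

## Working session

There is one attempt and no reset: what is moved stays moved. The work goes in short steps, Python scripts to look and compute and a tool call to move; the robot and the scene stay as the last step left them, time stands still between calls to the robot, and variables do not carry over. Pictures are saved under pics/ and viewed, about 8 in all and at most 12, crops included, and the job is handed in when it is done.

Besides the shell and the picture viewer there is one more tool, called after ">>>" in YAML: its name, and indented under it one key for each argument. step_arm: Moves the arm, as the interface text tells. Its arguments: {"type":"object","properties":{"increments":{"type":"array","items":{"type":"number"}},"grip_force":{"type":"number"}},"required":["increments"]}

```bash
mkdir -p pics; ls; cat > h.py <<'E'
import numpy as np, cv2, sys
from station import sense, snapshot, camera_model, sign_off
def ray(c,u,v):
    f=200/np.tan(np.radians(c["vertical_fov"])/2)
    R=np.array(c["R"]);t=np.array(c["t"])
    d=R.T@np.array([(u-c["cx"])/f,(v-c["cy"])/f,1]); return -R.T@t,d
def onz(c,u,v,z):
    o,d=ray(c,u,v); return o+d*(z-o[2])/d[2]
def proj(c,X):
    f=200/np.tan(np.radians(c["vertical_fov"])/2)
    p=np.array(c["R"])@np.array(X)+np.array(c["t"]); return f*p[0]/p[2]+c["cx"],f*p[1]/p[2]+c["cy"]
E
python3 - <<'E'
from h import *
a=snapshot("scene");b=snapshot("side")
cv2.imwrite("pics/scene.png",a);cv2.imwrite("pics/side.png",b)
for n in("scene","side","wrist"):
    c=camera_model(n);print(n,{k:np.round(v,3).tolist() for k,v in c.items() if not isinstance(v,str)}, "pos",np.round(ray(c,0,0)[0],3))
    print([np.round(onz(c,u,v,0),2)[:2].tolist() for u,v in((0,399),(639,399),(320,200))])
s=sense();print(s["tcp_pos"],s["tool_rot"],s["t"])
E
```

```text
pics
scene {'vertical_fov': 42.088, 'cx': 321.878, 'cy': 195.57, 'R': [[0.472, 0.881, 0.011], [0.627, -0.327, -0.707], [-0.619, 0.34, -0.708]], 't': [-0.277, -0.226, 1.915]} pos [ 1.459 -0.482  1.198]
[[0.65, -0.89], [1.35, 0.44], [0.42, 0.08]]
side {'vertical_fov': 44.666, 'cx': 324.861, 'cy': 203.779, 'R': [[0.777, -0.628, -0.024], [-0.346, -0.396, -0.85], [0.525, 0.67, -0.525]], 't': [-0.387, 0.299, 1.139]} pos [-0.193 -0.887  0.844]
[[-0.32, 0.04], [0.66, -0.79], [0.65, 0.22]]
wrist {'vertical_fov': 67.02, 'cx': 314.506, 'cy': 202.271, 'R': [[0.353, -0.936, -0.002], [-0.885, -0.335, 0.323], [-0.303, -0.112, -0.946]], 't': [-0.623, -0.043, 0.381]} pos [ 0.297 -0.555  0.373]
[[-0.34, -0.23], [0.04, -1.23], [0.18, -0.6]]
[ 0.21998766 -0.58432982  0.23043596] [-0.6956854  -0.12722988  0.6956989  -0.1258468 ] 0.1
```

View pics/scene.png

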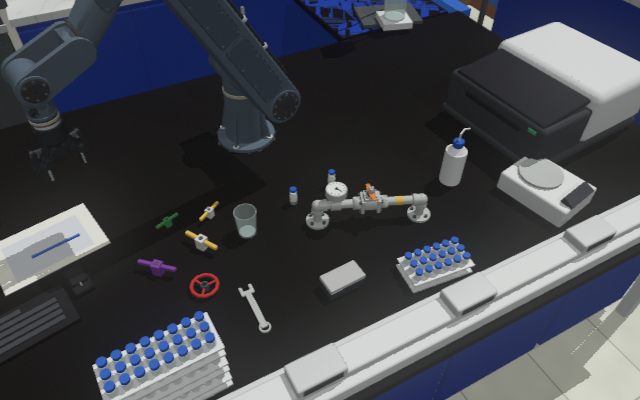

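View pics/side.png

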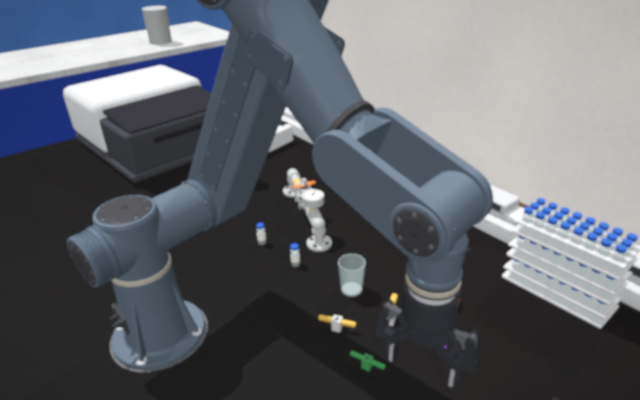

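The scene shows two yellow tees, at (209,211) and (201,240), plus a green one at (168,220) and a purple one at (157,267). The valve and its orange pointer are at about (371,193), with the gauge at (336,190). The lower yellow tee looks larger, so I'll measure both and enlarge.

```bash
cat > m.py <<'E'
from h import *
a=cv2.imread("pics/scene.png");c=camera_model("scene")
hsv=cv2.cvtColor(a,cv2.COLOR_BGR2HSV)
def blobs(lo,hi,box,z,mn=8):
    m=cv2.inRange(hsv,np.array(lo),np.array(hi));x0,y0,x1,y1=box
    k=np.zeros_like(m);k[y0:y1,x0:x1]=m[y0:y1,x0:x1]
    n,l,st,ce=cv2.connectedComponentsWithStats(k)
    for i in range(1,n):
        if st[i][4]<mn: continue
        print(st[i].tolist(),np.round(ce[i],1),np.round(onz(c,*ce[i],z),4))
print("yellow z=.038");blobs((15,100,90),(35,255,255),(140,190,240,260),.035)
print("orange");blobs((3,120,90),(14,255,255),(340,170,420,215),.115,3)
print("white boss");blobs((0,0,150),(179,60,255),(180,195,225,260),.04)
print("gauge");blobs((0,0,150),(179,60,255),(300,170,350,205),.136)
A=cv2.resize(a[195:285,140:260],None,fx=5,fy=5,interpolation=cv2.INTER_CUBIC)
B=cv2.resize(a[170:235,300:440],None,fx=4.28,fy=4.28,interpolation=cv2.INTER_CUBIC)
B=B[:278,:600];A=A[20:320,:600]
cv2.imwrite("pics/crop1.png",np.vstack([A,B]))
E
python3 m.py
```

```text
yellow z=.038
[211, 201, 8, 7, 28] [214.6 204.2] [ 0.32   -0.2351  0.035 ]
[199, 212, 9, 9, 43] [203.2 216. ] [ 0.3512 -0.283   0.035 ]
[185, 230, 13, 9, 63] [190.4 233.9] [ 0.4021 -0.3395  0.035 ]
[204, 240, 14, 10, 77] [210.4 244.5] [ 0.4675 -0.3013  0.035 ]
orange
[365, 183, 6, 8, 26] [367.4 185.7] [0.5369 0.1803 0.115 ]
[368, 193, 9, 8, 39] [372.5 196.1] [0.5814 0.1705 0.115 ]
white boss
[205, 207, 8, 5, 20] [208.8 209.4] [ 0.3374 -0.2593  0.04  ]
[195, 234, 12, 9, 54] [200.3 238. ] [ 0.435  -0.3197  0.04  ]
gauge
[326, 182, 21, 15, 238] [335.8 188.7] [0.5225 0.0787 0.136 ]
[314, 200, 6, 5, 24] [316.5 202. ] [0.5444 0.0032 0.136 ]
[341, 200, 9, 5, 37] [345.2 202. ] [0.5826 0.0759 0.136 ]Traceback (most recent call last):
  File "m.py", line 18, in <module>
    cv2.imwrite("pics/crop1.png",np.vstack([A,B]))
                                 ~~~~~~~~~^^^^^^^
    return _nx.concatenate(arrs, 0, dtype=dtype, casting=casting)
           ~~~~~~~~~~~~~~~^^^^^^^^^^^^^^^^^^^^^^^^^^^^^^^^^^^^^^^
ValueError: all the input array dimensions except for the concatenation axis must match exactly, but along dimension 1, the array at index 0 has size 600 and the array at index 1 has size 599
```

```bash
sed -i 's/B=B\[:278,:600\];A=A\[20:320,:600\]/B=cv2.resize(B,(600,278));A=A[20:320]/' m.py; python3 m.py >/dev/null
```

```text
(no output)
```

View pics/crop1.png

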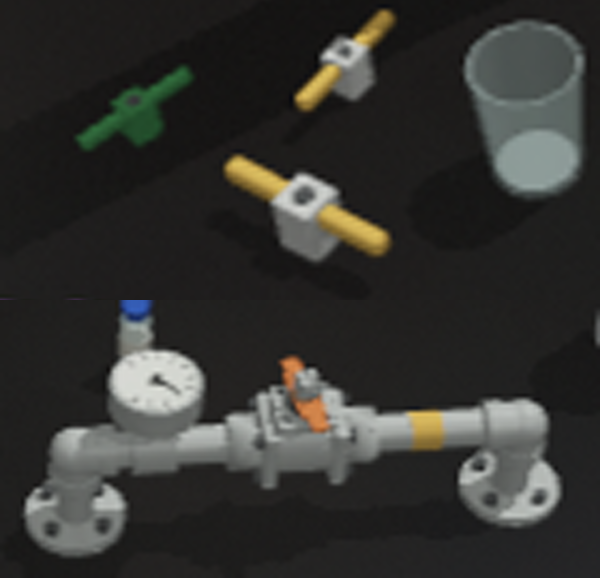

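The crop confirms the choice. The lower yellow tee at (201,240) is clearly larger than the one at (209,211), and green and purple are excluded. The orange pointer lies nearly across the pipe. Next I'll move over the handle for a wrist view.

```bash
cat >> h.py <<'E'
from scipy.spatial.transform import Rotation as Ro
def plan(pos,ang_y=None):
    """increments (tool axes/units) to TCP pos with tool y at world angle ang_y deg (mod 180, both choices)"""
    s=sense();R=Ro.from_quat(s["tool_rot"]).as_matrix()
    d=R.T@(np.array(pos)-s["tcp_pos"])/.06
    ya=np.degrees(np.arctan2(R[1,1],R[0,1]))
    print("t",round(s["t"],2),"tcp",np.round(s["tcp_pos"],4),"yaw_y",round(ya,2),"xaxis",np.round(R[:,0],3),"q6",round(s["q"][5],3),"q1",round(s["q"][0],3),"gap",round(s["finger_gap"],3),"F",np.round(s["force"],1))
    print("inc",np.round(d,3))
    if ang_y is not None:
        t=-(ang_y-ya); t=(t+180)%360-180
        print("turn units",round(t/5,2),"or",round((t-np.sign(t)*180)/5,2))
E
python3 - <<'E'
from h import *
plan([.40,-.32,.22],120.3)
E
```

```text
t 0.1 tcp [ 0.22   -0.5843  0.2304] yaw_y -69.38 xaxis [-0.     0.002 -1.   ] q6 -0.178 q1 -1.389 gap 1.0 F [-0.6  0.  -0.3]
inc [ 0.181 -3.067 -4.359]
turn units 34.06 or -1.94
```

```bash
python3 - <<'E'
from h import *
plan([.434,-.32,.20],-59.7)
E
```

```text
t 0.1 tcp [ 0.22   -0.5843  0.2304] yaw_y -69.38 xaxis [-0.     0.002 -1.   ] q6 -0.178 q1 -1.389 gap 1.0 F [-0.6  0.  -0.3]
inc [ 0.514 -2.866 -4.89 ]
turn units -1.94 or 34.06
```

>>> step_arm:
  increments: [0.1, -0.55, -0.95, -0.4, 0, 0.2, -1.1, -1.9, -0.8, 0, 0.3, -1.65, -2.85, -1.2, 0, 0.4, -2.2, -3.8, -1.6, 0, 0.5, -2.75, -4.75, -1.9, 0]

```text
t: 0.72
tcp_pos: [0.4177, -0.3422, 0.2021]
tool_rot: [0.683, 0.185, -0.683, 0.183]
force: [0.9, -0.3, 0.7]
finger_gap: 1.001
```

```bash
python3 - <<'E'
from h import *
plan([.434,-.32,.20],-59.7)
E
```

```text
t 0.72 tcp [ 0.4177 -0.3422  0.2021] yaw_y -59.86 xaxis [-0.     0.002 -1.   ] q6 0.15 q1 -0.894 gap 1.001 F [ 0.9 -0.3  0.7]
inc [ 0.036 -0.183 -0.42 ]
turn units -0.03 or 35.97
```

>>> step_arm:
  increments: [0.04, -0.18, -0.42, 0, 0, 0.04, -0.18, -0.42, 0, 0, 0.04, -0.18, -0.42, 0, 0, 0.04, -0.18, -0.42, 0, 0, 0.04, -0.18, -0.42, 0, 0]

```text
t: 1.35
tcp_pos: [0.4335, -0.3213, 0.1998]
tool_rot: [0.683, 0.184, -0.683, 0.183]
force: [0.4, 0.2, -0.2]
finger_gap: 0.997
```

```bash
python3 - <<'E'
from h import *
plan([.434,-.32,.20],-59.7)
c=camera_model("wrist");a=snapshot("wrist");cv2.imwrite("pics/w1.png",a)
print(proj(c,[.434,-.32,.04]))
hsv=cv2.cvtColor(a,cv2.COLOR_BGR2HSV);m=cv2.inRange(hsv,(15,110,90),(35,255,255))
n,l,st,ce=cv2.connectedComponentsWithStats(m)
for i in range(1,n):
    if st[i][4]>100: print(st[i],ce[i].round(1),onz(c,*ce[i],.036).round(4))
E
```

```text
t 1.35 tcp [ 0.4335 -0.3213  0.1998] yaw_y -59.97 xaxis [-0.     0.002 -1.   ] q6 0.2 q1 -0.845 gap 0.997 F [ 0.4  0.2 -0.2]
inc [-0.003 -0.014 -0.017]
turn units -0.05 or 35.95
(np.float64(314.57778022744606), np.float64(182.54365369123906))
[305 122  14  46 611] [311.5 144.5] [ 0.4658 -0.298   0.036 ]
[306 194  13  37 447] [312.4 211.5] [ 0.4038 -0.3347  0.036 ]
[227 224  32  12 321] [242.5 229.2] [ 0.3469 -0.2783  0.036 ]
[180 226  29  12 299] [194.3 231.4] [ 0.3176 -0.2332  0.036 ]
```

View pics/w1.png

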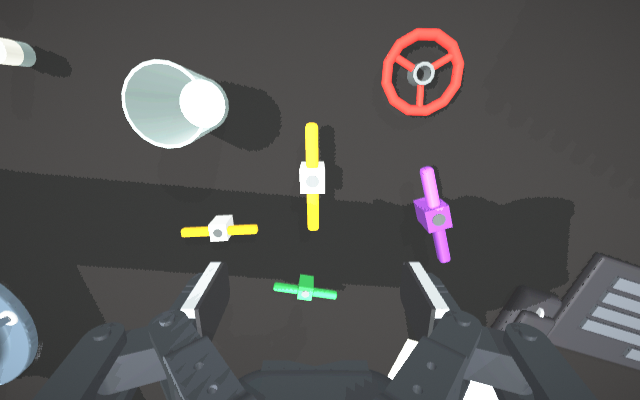

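The view shows the large yellow tee upright in the picture: boss near (312,180), arm tips at (312,122) and (313,231). The handwheel, beaker and the other tees are clear of it.

```bash
python3 - <<'E'
from h import *
c=camera_model("wrist");a=cv2.imread("pics/w1.png")
A=onz(c,311.3,122,.031);B=onz(c,313,231.5,.031);print(A,B,(A+B)/2,np.linalg.norm(A-B),np.degrees(np.arctan2(*(A-B)[1::-1])))
hsv=cv2.cvtColor(a,cv2.COLOR_BGR2HSV)
m=cv2.inRange(hsv[155:205,290:335],(0,0,165),(179,50,255))
y,x=np.where(m);x=x+290;y=y+155;print(x.min(),x.max(),y.min(),y.max())
for r in range(158,202,3): 
    xx=x[y==r]; print(r,(xx.min(),xx.max()) if len(xx) else None, a[r,307,2],a[r,318,2])
for p in [[.434,-.319,.04],[.434,-.319,0]]: print(proj(c,p))
mid=(A+B)/2; plan([mid[0],mid[1],.008],-59.5)
E
```

```text
[ 0.48439925 -0.28682748  0.031     ] [ 0.38171143 -0.34810233  0.031     ] [ 0.43305534 -0.31746491  0.031     ] 0.11958008165404352 30.824950745107873
299 324 161 193
158 None 255 196
161 (np.int64(302), np.int64(323)) 255 226
164 (np.int64(300), np.int64(324)) 255 253
167 (np.int64(300), np.int64(324)) 255 252
170 (np.int64(299), np.int64(324)) 255 255
173 (np.int64(299), np.int64(324)) 255 255
176 (np.int64(299), np.int64(324)) 255 255
179 (np.int64(299), np.int64(324)) 237 253
182 (np.int64(300), np.int64(324)) 236 236
185 (np.int64(300), np.int64(324)) 254 255
188 (np.int64(300), np.int64(324)) 255 255
191 (np.int64(300), np.int64(324)) 255 255
194 None 255 243
197 None 255 252
200 None 255 254
(np.float64(313.86016526041954), np.float64(182.20391646434655))
(np.float64(314.0052879510665), np.float64(173.23207893721437))
t 1.4 tcp [ 0.4336 -0.3211  0.1998] yaw_y -59.95 xaxis [-0.     0.002 -1.   ] q6 0.201 q1 -0.845 gap 0.998 F [ 0.2  0.3 -0.5]
inc [ 3.197 -0.05  -0.02 ]
turn units -0.09 or 35.91
```

>>> step_arm:
  increments: [0.8, -0.05, -0.02, -0.1, 0.3, 1.6, -0.05, -0.02, -0.1, 0.3, 2.4, -0.05, -0.02, -0.1, 0.3, 3.0, -0.05, -0.02, -0.1, 0.3, 3.22, -0.05, -0.02, -0.1, 0.3]
  grip_force: 60

```text
t: 2.02
tcp_pos: [0.432, -0.3171, 0.0046]
tool_rot: [-0.682, -0.188, 0.683, -0.184]
force: [-0.2, 0.7, -0.5]
finger_gap: 0.703
```

```bash
python3 - <<'E'
from h import *
plan([.433,-.3175,.006],-59.3)
E
```

```text
t 2.02 tcp [ 0.432  -0.3171  0.0046] yaw_y -59.5 xaxis [-0.003  0.005 -1.   ] q6 0.195 q1 -0.842 gap 0.703 F [-0.2  0.7 -0.5]
inc [-0.023  0.015 -0.011]
turn units -0.04 or 35.96
```

>>> step_arm:
  increments: [-0.02, 0.01, -0.01, 0, 0.6, -0.02, 0.01, -0.01, 0, 0.7, -0.02, 0.01, -0.01, 0, 0.8, -0.02, 0.01, -0.01, 0, 0.9, -0.02, 0.01, -0.01, 0, 0.9]

```text
t: 2.65
tcp_pos: [0.4335, -0.318, 0.0072]
tool_rot: [-0.682, -0.187, 0.682, -0.185]
force: [-0.9, -0.3, 6.4]
finger_gap: 0.295
```

```bash
python3 - <<'E'
from h import *
plan([.433,-.3175,.20],-59.3)
E
```

```text
t 2.65 tcp [ 0.4335 -0.318   0.0072] yaw_y -59.5 xaxis [-0.001  0.003 -1.   ] q6 0.195 q1 -0.841 gap 0.295 F [-0.9 -0.3  6.4]
inc [-3.214e+00 -2.100e-02  1.000e-03]
turn units -0.04 or 35.96
```

>>> step_arm:
  increments: [-0.7, 0, 0, 0, 0.9, -1.6, 0, 0, 0, 0.9, -2.5, -0.2, -0.14, 0, 0.9, -3.2, -0.6, -0.43, 1, 0.9, -3.4, -1.2, -0.86, 2, 0.9]
  grip_force: 80

```text
t: 3.28
tcp_pos: [0.443, -0.2313, 0.2146]
tool_rot: [0.698, 0.123, -0.695, 0.125]
force: [0.3, 0.6, -2.1]
finger_gap: 0.286
```

```bash
python3 - <<'E'
from h import *
plan([.48,.192,.21],-102.4)
E
```

```text
t 3.27 tcp [ 0.443  -0.2313  0.2146] yaw_y -69.76 xaxis [ 0.005 -0.002 -1.   ] q6 0.511 q1 -0.706 gap 0.286 F [ 0.3  0.6 -2.1]
inc [ 0.063 -6.407 -3.018]
turn units 6.53 or -29.47
```

>>> step_arm:
  increments: [0.06, -0.85, -0.4, 1.2, 0.9, 0.06, -1.7, -0.8, 2.4, 0.9, 0.06, -2.55, -1.2, 3.6, 0.9, 0.06, -3.4, -1.6, 4.8, 0.9, 0.06, -4.2, -2.0, 5.8, 0.9]

```text
t: 3.9
tcp_pos: [0.4678, 0.0486, 0.2105]
tool_rot: [0.707, -0.056, -0.703, -0.054]
force: [1.3, 0.1, -1.8]
finger_gap: 0.292
```

```bash
python3 - <<'E'
from h import *
plan([.48,.192,.21],-102.4)
E
```

```text
t 3.9 tcp [0.4678 0.0486 0.2105] yaw_y -98.93 xaxis [ 0.004 -0.002 -1.   ] q6 1.594 q1 -0.134 gap 0.292 F [ 1.3  0.1 -1.8]
inc [ 0.005 -2.392  0.171]
turn units 0.69 or -35.31
```

>>> step_arm:
  increments: [0, -0.8, 0.06, 0.7, 0.9, 0, -1.6, 0.12, 0.7, 0.9, 0, -2.2, 0.17, 0.7, 0.9, 0, -2.4, 0.17, 0.7, 0.9, 0, -2.4, 0.17, 0.7, 0.9]

```text
t: 4.53
tcp_pos: [0.4797, 0.1927, 0.2101]
tool_rot: [0.704, -0.077, -0.702, -0.075]
force: [-0.3, -0.5, -2.8]
finger_gap: 0.294
```

```bash
python3 - <<'E'
from h import *
plan([.48,.192,.21],-102.4)
c=camera_model("wrist");a=snapshot("wrist");cv2.imwrite("pics/w2.png",a)
print(proj(c,[.56,.175,.115]))
hsv=cv2.cvtColor(a,cv2.COLOR_BGR2HSV);m=cv2.inRange(hsv,(3,120,90),(14,255,255))
n,l,st,ce=cv2.connectedComponentsWithStats(m)
for i in range(1,n):
    if st[i][4]>60: print(st[i],ce[i].round(1),onz(c,*ce[i],.115).round(4))
E
```

```text
t 4.53 tcp [0.4797 0.1927 0.2101] yaw_y -102.34 xaxis [ 0.004 -0.003 -1.   ] q6 1.956 q1 0.167 gap 0.294 F [-0.3 -0.5 -2.8]
inc [ 0.002  0.01  -0.008]
turn units 0.01 or -35.99
(np.float64(314.47724609890133), np.float64(99.93132079965612))
[304  84  17  29 104] [316.2  93.6] [0.564  0.1728 0.115 ]
```

View pics/w2.png

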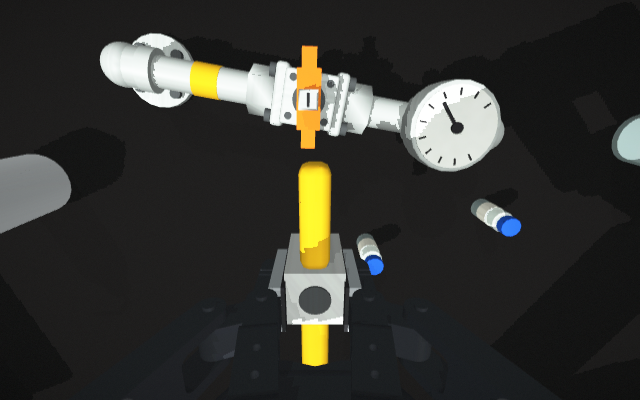

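The held handle is at the bottom, with its boss top at (315,300) and its arm pointing up the picture. The spindle's square end is at about (308,99), and the orange pointer runs from (310,46) to (308,147), nearly parallel to the arm.

```bash
python3 - <<'E'
from h import *
c=camera_model("wrist");a=cv2.imread("pics/w2.png");s=sense()
hsv=cv2.cvtColor(a,cv2.COLOR_BGR2HSV);print(hsv[60,310],hsv[140,308],hsv[210,315],hsv[345,315])
m=cv2.inRange(hsv,(5,150,120),(19,255,255));m[155:]=0;m[:,:285]=0;m[:,335:]=0
# pointer: row midpoints -> line at z .115
P=[]
for r in range(46,150,4):
    x=np.where(m[r])[0]
    if len(x): print(r,x.min(),x.max(),end=' | ');
    if len(x)>3 and not 80<r<122: P.append(onz(c,(x.min()+x.max())/2,r,.115))
P=np.array(P);y=np.where(m.any(1))[0];print(y.min(),y.max())
vx=cv2.fitLine(P[:,:2].astype(np.float32),cv2.DIST_L2,0,.01,.01).ravel();print("pointer deg",np.degrees(np.arctan2(vx[1],vx[0])),vx[2:])
e=[onz(c,310,y.min()-.5,.115),onz(c,308,y.max()+.5,.115)];print("ends",e,np.linalg.norm(e[0]-e[1]),"mid",(e[0]+e[1])/2)
# arm line
my=cv2.inRange(hsv,(20,150,120),(35,255,255));zt=s["tcp_pos"][2]-.0072
Q=[]
for r in list(range(170,232,4))+list(range(332,362,4)):
    x=np.where(my[r,280:350])[0]+280
    if len(x): Q.append(onz(c,(x.min()+x.max())/2,r,zt+.036))
Q=np.array(Q);v2=cv2.fitLine(Q[:,:2].astype(np.float32),cv2.DIST_L2,0,.01,.01).ravel();print("arm deg",np.degrees(np.arctan2(v2[1],v2[0])))
ya=np.where(my[:,315])[0];ya=ya[ya>155]
A=onz(c,314.5,162,zt+.031);B=onz(c,315,365.5,zt+.031);print("tips",A,B,np.linalg.norm(A-B),"mid",(A+B)/2, s["tcp_pos"])
print("hole",onz(c,315,300,zt+.04))
cr=lambda x0,y0,x1,y1,k:cv2.resize(a[y0:y1,x0:x1],None,fx=k,fy=k,interpolation=cv2.INTER_CUBIC)
cv2.imwrite("pics/crop2.png",np.hstack([cr(270,40,346,156,5),cr(275,265,355,381,5)[:580]]))
E
```

```text
[ 19 205 254] [ 20 202 255] [ 29 207 255] [ 28 213 254]
46 302 317 | 50 302 316 | 54 302 316 | 58 302 316 | 62 302 316 | 66 301 316 | 70 297 321 | 74 297 319 | 78 297 320 | 82 298 320 | 86 297 320 | 90 297 320 | 94 297 320 | 98 297 320 | 102 296 320 | 106 296 320 | 110 315 320 | 114 302 319 | 118 303 319 | 122 304 319 | 126 296 319 | 130 306 319 | 134 307 309 | 138 308 310 | 142 309 311 | 146 312 314 | 45 148
pointer deg -11.332603 [0.5750052  0.17474087]
ends [array([0.59688483, 0.16929185, 0.115     ]), array([0.52574806, 0.18683428, 0.115     ])] 0.07326784162435539 mid [0.56131644 0.17806307 0.115     ]
arm deg -12.235365
tips [0.53699384 0.1792625  0.23389653] [0.4345448  0.20143559 0.23389653] 0.10482104797250105 mid [0.48576932 0.19034905 0.23389653] [0.47964256 0.19192885 0.21009653]
hole [0.4797638  0.19158183 0.24289653]
```

View pics/crop2.png

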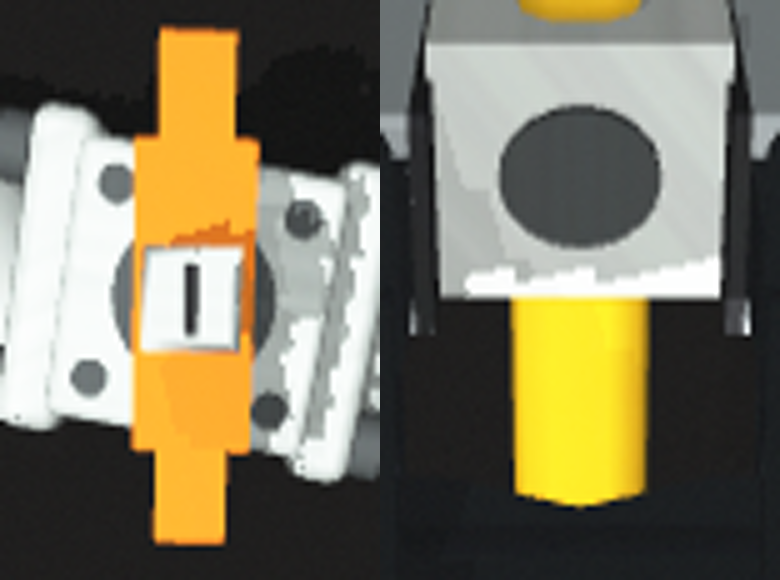

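```bash
python3 - <<'E'
from h import *
c=camera_model("wrist")
S=onz(c,308.2,100.0,.133);e=[onz(c,309.8,45.3,.115),onz(c,307.8,148.8,.115)]
d=e[0]-e[1];print("spin",S,"mid",(e[0]+e[1])/2,np.linalg.norm(d),np.degrees(np.arctan2(d[1],d[0])))
f=[onz(c,270+198.5/5,56,.115),onz(c,270+191/5,140,.115)];d=f[0]-f[1];print(np.degrees(np.arctan2(d[1],d[0])))
# scene cam check
cs=camera_model("scene");print("scene pred of spindle top",proj(cs,S),proj(cs,(e[0]+e[1])/2))
plan([S[0],S[1],.165],-103.5)
E
```

```text
spin [0.56081092 0.17840215 0.133     ] mid [0.56098611 0.17829032 0.115     ] 0.07299480139584161 -13.869962844666997
-13.770908736044923
scene pred of spindle top (np.float64(371.56150715959967), np.float64(186.54081264083666)) (np.float64(371.08585065392214), np.float64(190.93638872091998))
t 4.58 tcp [0.4796 0.1919 0.2101] yaw_y -102.41 xaxis [ 0.003 -0.003 -1.   ] q6 1.955 q1 0.166 gap 0.295 F [ 0.2 -0.8 -1.6]
inc [ 0.757 -0.072 -1.367]
turn units 0.22 or -35.78
```

>>> step_arm:
  increments: [0.2, -0.02, -0.5, 0.3, 0.9, 0.5, -0.05, -1.0, 0.3, 0.9, 0.85, -0.07, -1.37, 0.3, 0.9, 0.92, -0.07, -1.37, 0.3, 0.9, 0.92, -0.07, -1.37, 0.3, 0.9]

```text
t: 5.2
tcp_pos: [0.5597, 0.1771, 0.1549]
tool_rot: [0.702, -0.087, -0.701, -0.085]
force: [-0.6, 0.6, -1.8]
finger_gap: 0.295
```

```bash
python3 - <<'E'
from h import *
plan([.5607,.1786,.122],-104)
c=camera_model("scene");a=snapshot("scene")
cv2.imwrite("pics/s3.png",cv2.resize(a[150:225,320:440],None,fx=6.5,fy=6.5,interpolation=cv2.INTER_CUBIC))
E
```

```text
t 5.2 tcp [0.5597 0.1771 0.1549] yaw_y -103.99 xaxis [ 0.001 -0.003 -1.   ] q6 1.935 q1 0.118 gap 0.295 F [-0.6  0.6 -1.8]
inc [ 0.547 -0.029 -0.009]
turn units 0.0 or -36.0
```

>>> step_arm:
  increments: [0.05, -0.03, -0.01, 0, 0.9, 0.1, -0.03, -0.01, 0, 0.9, 0.15, -0.03, -0.01, 0, 0.9, 0.2, -0.03, -0.01, 0, 0.9, 0.2, -0.03, -0.01, 0, 0.9]

```text
t: 5.88
tcp_pos: [0.5607, 0.1791, 0.1431]
tool_rot: [0.702, -0.087, -0.701, -0.085]
force: [-0.2, -0.2, -1.7]
finger_gap: 0.288
```

```bash
python3 - <<'E'
from h import *
plan([.5607,.1786,.122],-104)
E
```

```text
t 5.88 tcp [0.5607 0.1791 0.1431] yaw_y -103.95 xaxis [ 0.001 -0.003 -1.   ] q6 1.938 q1 0.121 gap 0.288 F [-0.2 -0.2 -1.7]
inc [ 0.351  0.008 -0.001]
turn units 0.01 or -35.99
```

View pics/s3.png

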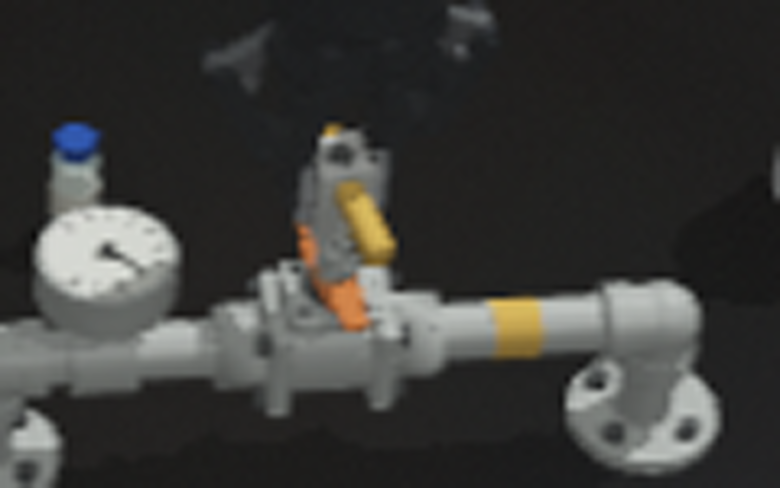

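The crop shows the handle right over the spindle, with its arms parallel to the pointer. I'll descend gently and watch the force.

>>> step_arm:
  increments: [0.04, 0.01, 0, 0, 0.9, 0.08, 0.01, 0, 0, 0.9, 0.12, 0.01, 0, 0, 0.9, 0.15, 0.01, 0, 0, 0.9, 0.15, 0.01, 0, 0, 0.9]

```text
t: 6.5
tcp_pos: [0.5609, 0.1789, 0.134]
tool_rot: [0.703, -0.087, -0.701, -0.085]
force: [1.5, 1.9, -2.0]
finger_gap: 0.291
```

```bash
python3 - <<'E'
from h import *
plan([.5607,.1786,.122],-104);print(sense()["ft_torque"])
E
```

```text
t 6.5 tcp [0.5609 0.1789 0.134 ] yaw_y -103.96 xaxis [ 0.002 -0.002 -1.   ] q6 1.937 q1 0.12 gap 0.291 F [ 1.5  1.9 -2. ]
inc [0.199 0.006 0.003]
turn units 0.01 or -35.99
[ 0.32053126 -0.16958107 -0.02578357]
```

>>> step_arm:
  increments: [0.05, -0.005, -0.005, 0, 0.9, 0.1, -0.005, -0.005, 0, 0.9, 0.15, -0.005, -0.005, 0, 0.9, 0.19, -0.005, -0.005, 0, 0.9, 0.21, -0.005, -0.005, 0, 0.9]

```text
t: 7.12
tcp_pos: [0.5611, 0.179, 0.1221]
tool_rot: [0.703, -0.087, -0.701, -0.085]
force: [-4.0, -0.1, 10.2]
finger_gap: 0.292
```

```bash
python3 - <<'E'
from h import *
plan([.5607,.1786,.122],-104);print(sense()["ft_torque"])
E
```

```text
t 7.12 tcp [0.5611 0.179  0.1221] yaw_y -103.95 xaxis [ 0.001 -0.003 -1.   ] q6 1.937 q1 0.121 gap 0.292 F [-4.  -0.1 10.2]
inc [0.002 0.007 0.005]
turn units 0.01 or -35.99
[-0.05840926  0.61015405  0.00293482]
```

>>> step_arm:
  increments: [0.015, 0, 0, 0, 0.9, 0.03, 0, 0, 0, 0.9, 0.03, 0, 0, 0, 0.9, 0.03, 0, 0, 0, 0.9, 0.03, 0, 0, 0, 0.9]

```text
t: 7.75
tcp_pos: [0.5611, 0.1789, 0.1222]
tool_rot: [0.703, -0.087, -0.701, -0.085]
force: [-3.7, -0.3, 9.8]
finger_gap: 0.293
```

```bash
python3 - <<'E'
from h import *
plan([.5607,.1786,.122],-104);print(sense()["ft_torque"])
a=snapshot("scene")
cv2.imwrite("pics/s4.png",cv2.resize(a[150:225,320:440],None,fx=6.5,fy=6.5,interpolation=cv2.INTER_CUBIC))
E
```

```text
t 7.75 tcp [0.5611 0.1789 0.1222] yaw_y -103.94 xaxis [ 0.002 -0.003 -1.   ] q6 1.937 q1 0.121 gap 0.293 F [-3.7 -0.3  9.8]
inc [0.003 0.007 0.005]
turn units 0.01 or -35.99
[0.06445245 0.60453512 0.0645945 ]
```

View pics/s4.png

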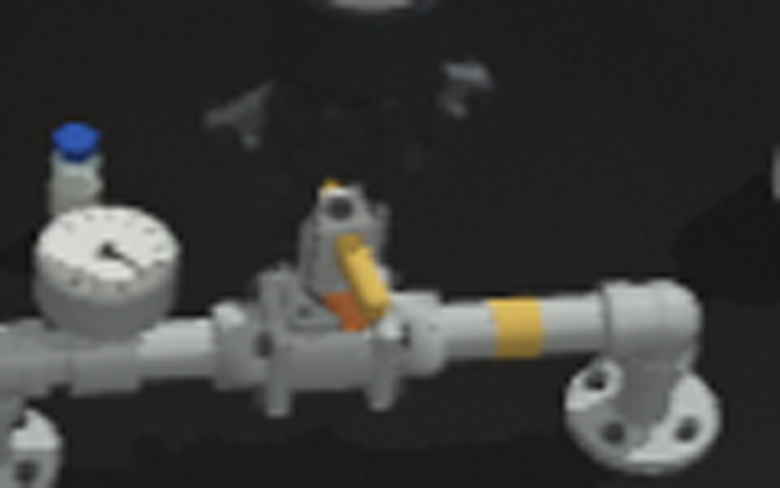

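The handle is home: TCP z is 0.1222 with 10 N of contact, and the boss sits on the plate. Now turning anticlockwise.

>>> step_arm:
  increments: [0.01, 0, 0, -1, 0.9, 0.01, 0, 0, -2.5, 0.9, 0.01, 0, 0, -4.2, 0.9, 0.01, 0, 0, -6, 0.9, 0.01, 0, 0, -7, 0.9]

```text
t: 8.43
tcp_pos: [0.5607, 0.1787, 0.1222]
tool_rot: [0.695, 0.129, -0.695, 0.131]
force: [-3.1, -0.9, 3.8]
finger_gap: 0.29
```

```bash
python3 - <<'E'
from h import *
plan([.5610,.1788,.122],-21.3);print(sense()["ft_torque"])
E
```

```text
t 8.43 tcp [0.5607 0.1787 0.1222] yaw_y -68.79 xaxis [ 0.001 -0.003 -1.   ] q6 1.324 q1 0.12 gap 0.29 F [-3.1 -0.9  3.8]
inc [ 0.004 -0.    -0.005]
turn units -9.5 or 26.5
[-0.08487778  0.32928645 -0.15272594]
```

Drag reads −0.15 N m, as expected for the valve turning.

>>> step_arm:
  increments: [0.01, 0, 0, -1.6, 0.9, 0.01, 0, 0, -3.3, 0.9, 0.01, 0, 0, -5, 0.9, 0.01, 0, 0, -6.7, 0.9, 0.01, 0, 0, -8, 0.9]

```text
t: 9.05
tcp_pos: [0.5614, 0.1778, 0.1222]
tool_rot: [0.608, 0.359, -0.608, 0.363]
force: [-1.8, -2.7, 2.3]
finger_gap: 0.289
```

```bash
python3 - <<'E'
from h import *
plan([.5610,.1788,.122],-21.3);print(sense()["ft_torque"])
E
```

```text
t 9.05 tcp [0.5614 0.1778 0.1222] yaw_y -28.58 xaxis [ 0.003 -0.004 -1.   ] q6 0.622 q1 0.12 gap 0.289 F [-1.8 -2.7  2.3]
inc [ 0.004 -0.013 -0.011]
turn units -1.46 or 34.54
[-0.3512985  -0.02630108 -0.18121873]
```

>>> step_arm:
  increments: [0.01, -0.01, -0.01, -0.5, 0.9, 0.01, -0.01, -0.01, -1.0, 0.9, 0.01, -0.01, -0.01, -1.4, 0.9, 0.01, -0.01, -0.01, -1.8, 0.9, 0.01, -0.01, -0.01, -1.8, 0.9]

```text
t: 9.68
tcp_pos: [0.5617, 0.1778, 0.1222]
tool_rot: [0.578, 0.405, -0.578, 0.41]
force: [-0.2, -5.5, 5.8]
finger_gap: 0.296
```

```bash
python3 - <<'E'
from h import *
plan([.5610,.1788,.122],-21.3);print(sense()["ft_torque"])
E
```

```text
t 9.68 tcp [0.5617 0.1778 0.1222] yaw_y -19.53 xaxis [ 0.004 -0.006 -1.   ] q6 0.466 q1 0.12 gap 0.296 F [-0.2 -5.5  5.8]
inc [ 0.003 -0.016 -0.012]
turn units 0.35 or -35.65
[-0.83551981  0.1635513  -0.11057069]
```

>>> step_arm:
  increments: [0.01, -0.01, -0.01, -0.3, 0.9, 0.01, -0.01, -0.01, -0.6, 0.9, 0.01, -0.01, -0.01, -0.8, 0.9, 0.01, -0.01, -0.01, -0.8, 0.9, 0.01, -0.01, -0.01, -0.8, 0.9]

```text
t: 10.3
tcp_pos: [0.5617, 0.1778, 0.1222]
tool_rot: [-0.563, -0.425, 0.563, -0.431]
force: [-1.3, -5.1, 6.2]
finger_gap: 0.292
```

```bash
python3 - <<'E'
from h import *
plan([.5610,.1788,.122],-21.3);print(sense()["ft_torque"])
E
```

```text
t 10.3 tcp [0.5617 0.1778 0.1222] yaw_y -15.5 xaxis [ 0.005 -0.007 -1.   ] q6 0.398 q1 0.121 gap 0.292 F [-1.3 -5.1  6.2]
inc [ 0.003 -0.017 -0.013]
turn units 1.16 or -34.84
[-0.80113388  0.19272205 -0.15941114]
```

>>> step_arm:
  increments: [0, 0, 0, -0.2, 0.9, 0, 0, 0, -0.4, 0.9, 0, 0, 0, -0.6, 0.9, 0, 0, 0, -0.6, 0.9, 0, 0, 0, -0.6, 0.9]

```text
t: 10.92
tcp_pos: [0.5619, 0.1777, 0.1222]
tool_rot: [-0.551, -0.439, 0.552, -0.446]
force: [0.0, -3.5, 3.4]
finger_gap: 0.293
```

```bash
python3 - <<'E'
from h import *
plan([.5610,.1788,.122],-21.3);print(sense()["ft_torque"])
E
```

```text
t 10.93 tcp [0.5619 0.1777 0.1222] yaw_y -12.5 xaxis [ 0.005 -0.007 -1.   ] q6 0.345 q1 0.121 gap 0.293 F [ 0.  -3.5  3.4]
inc [ 0.004 -0.018 -0.014]
turn units 1.76 or -34.24
[-0.57938469  0.08165182 -0.44207023]
```

The torque jumped to −0.44 N m, so the stop is reached. I'll back off a little within the play to centre the handle, then open.

>>> step_arm:
  increments: [0, 0, 0, 0.2, 0.9, 0, 0, 0, 0.5, 0.9, 0, 0, 0, 0.8, 0.9, 0, 0, 0, 0.8, 0.9, 0, 0, 0, 0.8, 0.9]

```text
t: 11.55
tcp_pos: [0.5618, 0.1778, 0.1222]
tool_rot: [-0.566, -0.42, 0.567, -0.426]
force: [-0.5, -3.1, 3.4]
finger_gap: 0.295
```

```bash
python3 - <<'E'
from h import *
plan([.5610,.1788,.122],-21.3);print(sense()["ft_torque"])
E
```

```text
t 11.55 tcp [0.5618 0.1778 0.1222] yaw_y -16.49 xaxis [ 0.005 -0.007 -1.   ] q6 0.415 q1 0.121 gap 0.295 F [-0.5 -3.1  3.4]
inc [ 0.004 -0.018 -0.012]
turn units 0.96 or -35.04
[-0.54953427  0.12951536 -0.02855158]
```

>>> step_arm:
  increments: [0, 0, 0, 0, 0.6, 0, 0, 0, 0, 0.4, 0, 0, 0, 0, 0.3, 0, 0, 0, 0, 0.3, 0, 0, 0, 0, 0.3]

```text
t: 12.18
tcp_pos: [0.5618, 0.1779, 0.1222]
tool_rot: [-0.566, -0.42, 0.567, -0.426]
force: [0.8, -0.1, 0.1]
finger_gap: 0.7
```

>>> step_arm:
  increments: [-0.3, 0, 0, 0, 0.3, -0.8, 0, 0, 0, 0.3, -1.4, 0, 0.2, 0, 0.3, -1.8, 0, 0.5, 0, 0.3, -1.8, 0, 0.6, 0, 0.3]

```text
t: 12.8
tcp_pos: [0.5521, 0.1436, 0.2323]
tool_rot: [0.568, 0.419, -0.565, 0.427]
force: [0.0, 0.3, -0.9]
finger_gap: 0.7
```

```bash
python3 - <<'E'
from h import *
plan([.5610,.1788,.122],-21.3)
c=camera_model("wrist");a=snapshot("wrist");np.save("c5.npy",c,allow_pickle=True);cv2.imwrite("pics/w5.png",a)
print(proj(c,[.561,.1788,.155]),proj(c,[.561,.1788,.115]))
E
```

```text
t 12.8 tcp [0.5521 0.1436 0.2323] yaw_y -16.54 xaxis [ 0.01  -0.007 -1.   ] q6 0.355 q1 0.063 gap 0.7 F [ 0.   0.3 -0.9]
inc [ 1.837 -0.046 -0.61 ]
turn units 0.95 or -35.05
(np.float64(312.47058253808746), np.float64(166.1065483815579)) (np.float64(312.206226516528), np.float64(156.19735063455568))
```

View pics/w5.png

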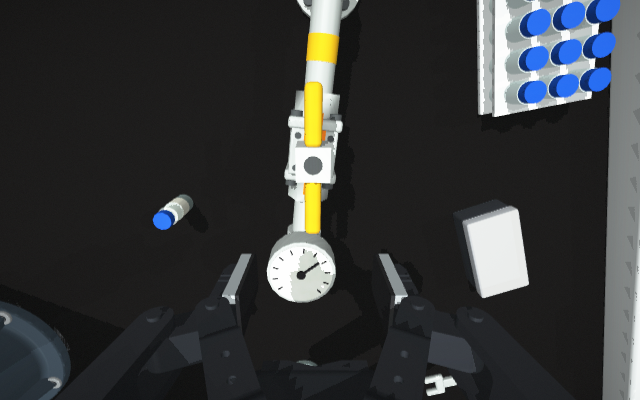

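The handle is seated with its boss at (313,165). Its arms run vertically in the picture, while the pipe leans a few degrees right going up, from the gauge at (301,271) to the band at (322,47). A sliver of orange shows at (323,135). I'll measure the angles.

```bash
python3 - <<'E'
from h import *
c=np.load("c5.npy",allow_pickle=True).item();a=cv2.imread("pics/w5.png");hsv=cv2.cvtColor(a,cv2.COLOR_BGR2HSV)
def line(P): 
    v=cv2.fitLine(np.array(P)[:,:2].astype(np.float32),cv2.DIST_L2,0,.01,.01).ravel();return np.degrees(np.arctan2(v[1],v[0]))%180
y=cv2.inRange(hsv,(24,150,120),(35,255,255));A=[]
for r in list(range(90,140,4))+list(range(190,230,4)):
    x=np.where(y[r,290:340])[0]+290; A.append(onz(c,(x.min()+x.max())/2,r,.150))
print("arm",line(A))
g=a[:,:,1]>90;P=[]
for r in list(range(20,84,4)):
    x=np.where(g[r,295:360])[0]+295; P.append(onz(c,(x.min()+x.max())/2,r,.07)); 
    if r%16==4: print(r,x.min(),x.max())
print("pipe local",line(P))
q=np.mean([p for p in P],0)-[.561,.1788,.07];print("pipe from spindle",np.degrees(np.arctan2(q[1],q[0])))
m=cv2.inRange(hsv,(3,150,90),(20,255,255));n,l,st,ce=cv2.connectedComponentsWithStats(m)
for i in range(1,n):
    if st[i][4]>8: print("or",st[i],ce[i].round(1),onz(c,*ce[i],.115))
G=onz(c,301,271,.136)-[.561,.1788,.136];print("gauge",G,np.degrees(np.arctan2(-G[1],-G[0])))
print("boss top",onz(c,313.5,165,.155))
cv2.imwrite("pics/crop5.png",cv2.resize(a[75:245,270:360],None,fx=3.5,fy=3.5,interpolation=cv2.INTER_CUBIC))
E
```

```text
arm 72.96812
20 310 339
36 308 338
52 307 336
68 306 334
pipe local 67.89474
pipe from spindle 67.63006050612053
or [322 113   2  12  13] [322.1 118.2] [0.57793897 0.20687989 0.115     ]
or [322 130   4  10  33] [323.3 134.5] [0.57522019 0.19374481 0.115     ]
or [303 183   2  12  17] [303.7 189.2] [0.54518176 0.15245763 0.115     ]
gauge [-0.03870548 -0.093706    0.        ] 67.55681667193085
boss top [0.56196562 0.17937798 0.155     ]
```

View pics/crop5.png

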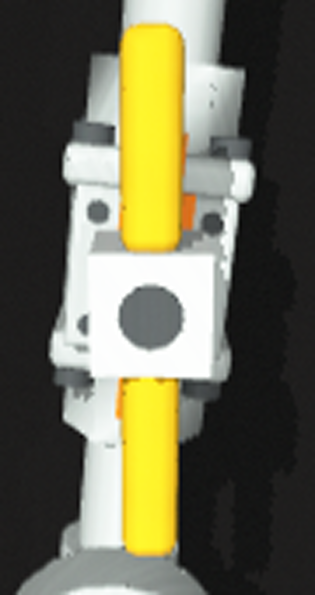

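```bash
python3 - <<'E'
from h import *
from scipy.optimize import brentq
c=np.load("c5.npy",allow_pickle=True).item();a=cv2.imread("pics/w5.png");h=cv2.cvtColor(a,cv2.COLOR_BGR2HSV)
print(h[112:142:4,318:330,0].tolist());print(h[184:196:3,299:308,0].tolist())
o=np.array([.5613,.1787])
for (u,v,w,s) in [(324,119,.0055,1),(327,135,.009,1),(302.5,189,.0055,-1)]:
    p=onz(c,u,v,.115)[:2]-o;r=np.linalg.norm(p);b=np.degrees(np.arctan2(p[1]*s,p[0]*s));print(round(r,4),"pointer",b+np.degrees(np.arcsin(w/r)))
E
```

```text
[[27, 25, 24, 22, 22, 33, 72, 73, 71, 75, 77, 77], [26, 25, 24, 22, 16, 14, 68, 67, 73, 77, 75, 79], [26, 25, 24, 22, 15, 80, 75, 79, 77, 75, 77, 77], [26, 25, 24, 22, 16, 73, 77, 78, 77, 75, 79, 75], [26, 25, 24, 22, 30, 79, 75, 77, 75, 75, 73, 77], [26, 25, 24, 22, 15, 13, 13, 13, 71, 75, 75, 77], [26, 25, 24, 22, 13, 13, 13, 14, 75, 77, 83, 90], [26, 25, 24, 22, 12, 12, 12, 77, 75, 78, 98, 96]]
[[77, 79, 77, 80, 19, 18, 22, 22, 27], [73, 73, 77, 77, 19, 18, 22, 27, 27], [75, 80, 75, 75, 19, 18, 24, 26, 27], [77, 78, 80, 72, 18, 18, 24, 27, 27]]
0.0325 pointer 66.14626130572232
0.0218 pointer 63.7348053455585
0.0309 pointer 66.66202185842354
```

```bash
python3 - <<'E'
from h import *
s=sense();print(s["t"],np.round(s["force"],1),np.abs(s["qd"]).max());print(sign_off())
E
```

```text
12.85 [-0.2 -0.4  0.4] 0.035347519627169956
the job is handed in; nothing more can be done
None
```

I fitted the larger yellow tee handle onto the spindle along the orange pointer, turned the valve anticlockwise to its stop, released it and lifted clear. I then handed the job in at 12.9 s; sign-off gives no verdict.

What my last checks showed:
- **Seating:** The tool was at 0.122 m with about 10 N of contact when the handle went home, which is the height expected for fully seated. The height did not change during the turn. After release, the boss centre measured about 1 mm from the spindle axis.
- **Valve position:** Drag read about 0.15 N m during the turn, then rose to 0.44 N m at the stop. In the final image the pipe lies at about 67.7° and the pointer at about 64–67°. One edge reading gave 63.7°, and it was a poor one because little of the pointer shows. Put against the pipe, the pointer readings put the valve at about 1.50–1.56 rad, above the 1.46 required.
- **Arms:** They lie at 73.0°, about 0.09 rad off the pipe and roughly 0.1 rad off the pointer. Both are within the limits, and the gap is about the play in the bore. I did not try to take it out.
- **One disagreement:** At the stop the gripper had turned about 4° further than the play alone explains. The handle may have slipped slightly in the grip.
- **Bystanders:** The arm met no unexpected contact and the ones in the final view looked undisturbed, but I did not re-measure their positions.

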